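# Full blast on the plaster cast

## Task

Two bench blow guns lie on their sides in fixed rests. With the long-nozzled gun, the one aimed at the plaster cast, give the cast a full blast: squeeze that gun's trigger past its first-stage pressure point and well into the second stage, keep it there for a good second, then let the trigger go. Do not squeeze the other gun's trigger and leave the cast lying where it is.

Things in the scene. Friction and masses are not known exactly. Their poses are not given: they have to be found in the camera images.
- long_gun_squeeze (a point): Where the jaws meet, 60 mm above the bench, on the fixed gun with the long slim nozzle (75 mm; the other's 30 mm), lying on its side: midway between the handle's back and the fully pressed trigger's face. x = nozzle direction, y = along the handle, barrel to butt, z up. Grey rigid handle: x -18 to +6, y -45 to +65, 47 to 73 mm above the bench. Barrel along x at y -50, 28 mm thick, top at 74 mm.
- long_gun_stage1 (a joint): First stage of its trigger, m: 0 at rest, 0.006 at the pressure point; light spring, 2 to 4 N. The trigger is a black bar 8 mm thick, 24 mm high, y -28 to +24 mm; its front face is at x = +32 mm of the squeeze point at rest, +18 fully pressed. It moves straight along -x to the handle; squeezed between a finger behind the handle and one before the trigger: 50 mm across at rest, 36 pressed.
- long_gun_stage2 (a joint): Second stage of the same trigger: further travel in m after the first; 0 until the pressure point is overcome at 10 N, 0.008 fully pressed at 14 N (a grip of 20 to 60 N does no harm). Both stages spring back when let go. Beside handle and trigger the fingers have free room down to the bench, but for an 8 mm high base under the gun.
- short_gun_stage1 (a joint): First-stage travel in m of the trigger of the other gun (the same gun and rest, but a short stubby nozzle and a small brown grinding wheel on its pad); 0 at rest. Not to be squeezed.
- cast_center (a point): Centre of the off-white plaster jaw cast, 50 x 62 x 31 mm, lying loose on the black pad (35 mm above the bench) in front of the long nozzle, about 170 mm along x and -50 mm along y from the squeeze point; z up.

How it is judged:
On the way:
1. the long-nozzled gun's trigger is held in its second stage (more than 4 of 8 mm) for 0.8 s (value of joint long_gun_stage2 above 0.004 m), for 0.8 s.
At the end, for the whole second after the job is handed in: After the blast the long-nozzled gun's trigger is fully sprung back (first stage within 1.5 mm, second within 1 mm of rest), the other gun's trigger is at rest (within 1.5 mm) and the cast lies within 20 mm of where it was (value of joint long_gun_stage2 below 0.001 m and value of joint each of long_gun_stage1, short_gun_stage1 below 0.0015 m and distance of cast_center from where it was at the start of the episode below 0.02 m); the robot touches nothing.
It fails at once if the other gun's trigger is squeezed (more than 3 mm) (value of joint short_gun_stage1 above 0.003 m).
It fails at once if the cast is pushed off its place (more than 20 mm) (distance of cast_center from where it was at the start of the episode above 0.02 m).
It also fails if it takes over 32 s, if anything falls off the work surface, if the arm or the gripper's body presses on something with over 40 N, if the wrist force passes 120 N, or if a joint passes its speed limit or range.

## Robot

A 6-joint arm with a two-finger parallel gripper is mounted at the origin on a cart in front of the work surface, level with it; the furniture and walls round the work are solid. World frame = base frame: x ahead of the robot, y to its left, z up, the work surface at z = 0. Lengths are in m, angles in rad, forces in N, time in s.
With the tool pointing down it reaches from about 0.425 to 0.95 m from the base axis. Payload 3.5 kg.
Tool frame: the origin (TCP) lies at the very end of the fingers, on their centre line; the grasp point (between the pads) lies 19 mm behind it; z points along the fingers, y is the direction in which the jaws open and shut (so a half turn about z gives the same grasp; the last joint's range is limited). The gripper opens to 85 mm and grips with 20 to 120 N. Pads are 22 mm wide; open, the fingers measure 114 mm over their backs; the gripper's body (76 mm by 85 mm) begins 54 mm behind the grasp point. The pads swing forward as they close: fully open they stand 13 mm farther back than shut.
Start: joints at [-1.435, 0.286, 1.577, -0, 1.279, -0.15], TCP at [0.19, -0.648, 0.231] pointing down, gripper open.
Joint ranges: [-2.77, 2.77], [-0.9, 2.22], [0.21, 2.48], [-1.53, 4.67], [0.24, 2.81], [-2.84, 2.84]. Speed limits (rad/s): [2.79, 2.79, 3.14, 3.14, 3.14, 3.14].

## Interface

Orientations are given as a unit quaternion [x, y, z, w].
In Python, from plant import get_state, read_camera, get_calibration, ticket, search_frame, cut_out, pinpoint gives the robot as it stands.
- The arm moves only by the tool move_arm, never from a script. Its argument "plan" is a list that holds one entry, the list of rows, each a list of 7 numbers: the turn, a rotation vector about the tool's x, y, z in degrees, then the shift along the tool's x, y, z in m, then the finger opening in m, from 0 to 0.0854. In form: [[[ax, ay, az, x, y, z, hand], ...]]. A call has exactly 5 rows; each row is the pose to reach, as a shift and turn from the pose measured when the call began, along the tool's axes at that moment; what a row does not reach only later rows make up. A row lasts 1/8 s, in which the tool goes at most 62.5 mm and 10.7 degrees, less where a joint would pass 70% of its speed; a pose out of reach is approached as far as the arm can. A call with a gripper value outside its range is refused whole. The fingers move at their own pace and stop on an object; "force" is the grip in N (left out, the last holds). Time passes only in rows, so rows that repeat a pose let the fingers close, or fill a call up. It gives the time, the measured TCP pose, the force and the opening at its end, in the units of the state.
- get_state(): the state, without advancing time (a new reading comes with each control period).
- read_camera(name): name is "scene" or "top" or "wrist"; returns the picture (384x512x3 uint8, red, green, blue); there is no depth.
- get_calibration(name): a dict with "mtx" (3x3 intrinsics, pixels), "extrinsics" (4x4, takes a point from camera to world coordinates); the wrist camera has in their place "hand_eye" (4x4, takes a point from camera to tool coordinates, whose origin is the TCP and whose axes are the flange's). Camera axes: x right, y up, looking along -z (the intrinsics and any distortion apply to the point x, -y, -z); pixel columns grow to the right and rows downward; lengths in m; the calibration is good to about 2 mm. The wrist camera is an equidistant fisheye: a pixel r from the principal point sees the ray r / f radians off the axis. A picture is of the moment at which its call begins: read the wrist's pose just before it. get_calibration takes no time and is no camera call.
- ticket.sign_off(): hands the job in, once; it reports no verdict.
Trained networks look in the newest picture that a camera, given by its name, has taken for a name from the list of things; names that differ only in an ending like _2 or _b are one class to them, and where a whole thing is asked for, a point or a joint stands for the part that bears it (a point fixed in the world has none). Each returns a list of dicts, best first, with "p" (0 to 1); they miss things now and then, are a little off and sometimes report something else, mostly with a low value. They report only what shows in the picture. A call takes as long as a camera call.
- search_frame(camera, query): "centre" ([column, row] in pixels, amid what is visible of it).
- cut_out(camera, query): "pixels" (384x512 bool, what is visible of it) and "centre" ([column, row] in pixels, amid what is visible of it).
- pinpoint(camera, query): "centre" ([column, row] in pixels: a listed point, or the origin of a listed thing).
The state is a dict: "time": time; "qpos": joint angles; "dq": joint speeds; "joint_efforts": joint torques, N m; "eef_pos": TCP position; "tcp_rot": TCP orientation; "contact_force": force on the tool from outside, world axes, zero at the start; "wrist_torque": the same for the moment, N m; "opening": opening from 0.0 (shut) to 1.0 (fully open).
Only numpy, scipy, OpenCV 4.12 (cv2) and the standard library are available. Lean on these libraries where they do the work, as an engineer would, in place of code of your own. Each camera call takes 0.05 s, during which the arm holds its last target.

## Working session

There is one attempt and no reset: what is moved stays moved. The work goes in short steps, Python scripts to look and compute and a tool call to move; the robot and the scene stay as the last step left them, time stands still between calls to the robot, and variables do not carry over. Pictures are saved under pics/ and viewed, and the job is handed in when it is done.

Besides the shell and the picture viewer there is one more tool, called after ">>>" as name(argument=value, ...) on one line, values as JSON. move_arm: Moves the arm, as the interface text tells. Its arguments: {"type":"object","properties":{"plan":{"type":"array","items":{"type":"array","items":{"type":"array","items":{"type":"number"}}}},"force":{"type":"number"}},"required":["plan"]}

```bash
mkdir -p pics; ls
cat > h.py <<'E'
import numpy as np, cv2
from plant import *
E
python3 - <<'E'
from h import *
s=get_state(); print(s)
for c in ["scene","top","wrist"]:
    im=read_camera(c); cv2.imwrite(f"pics/{c}0.png",im[:,:,::-1])
    k=get_calibration(c); print(c,{a:np.round(np.array(b),4).tolist() for a,b in k.items()} )
    for q in ["long_gun_squeeze","cast_center"]:
        print(q,[(r['centre'],r['p']) for r in pinpoint(c,q)][:3])
    print([(r['centre'],r['p']) for r in search_frame(c,"long_gun_stage1")][:3],[(r['centre'],r['p']) for r in search_frame(c,"short_gun_stage1")][:3])
print(get_state()['time'])
E
```

```text
pics
{'time': 0.0, 'qpos': array([-1.43502073e+00,  2.87173300e-01,  1.57819568e+00, -1.36070008e-05,
        1.27858321e+00, -1.50001251e-01]), 'dq': array([-1.89955455e-04,  9.91700304e-04,  1.74294443e-03, -4.67108091e-06,
       -1.92973312e-04,  1.44876558e-03]), 'joint_efforts': array([ 2.15266400e-04, -4.05976760e+01, -2.92624140e+01, -1.31689303e-04,
        5.82674460e-03,  3.88209529e-06]), 'eef_pos': array([ 0.19021833, -0.64695407,  0.22993197]), 'tcp_rot': array([ 9.89807837e-01,  1.42404541e-01,  1.87880788e-06, -1.17978485e-03]), 'contact_force': array([-0.33909832,  0.63357377, -0.20676031]), 'wrist_torque': array([-0.02991811, -0.03034149, -0.00982586]), 'opening': 1.002142179458061}
scene {'mtx': [[440.2243, 0.0, 250.3028], [0.0, 440.2243, 192.5541], [0.0, 0.0, 1.0]], 'extrinsics': [[-0.8969, 0.3036, -0.3217, 0.175], [-0.4423, -0.6272, 0.6411, 0.8074], [-0.0071, 0.7172, 0.6968, 0.8538], [0.0, 0.0, 0.0, 1.0]]}
long_gun_squeeze [([294.1, 135.6], 0.84)]
cast_center [([266.9, 169.4], 0.7)]
[([292.1, 137.4], 0.51)] [([250.8, 232.2], 0.7)]
top {'mtx': [[400.9134, 0.0, 264.7481], [0.0, 400.9134, 194.6034], [0.0, 0.0, 1.0]], 'extrinsics': [[-0.025, 0.9838, -0.1778, 0.3453], [-0.9996, -0.0266, -0.0064, 0.0746], [-0.011, 0.1776, 0.984, 1.1358], [0.0, 0.0, 0.0, 1.0]]}
long_gun_squeeze [([373.4, 198.9], 0.83)]
cast_center [([301.6, 197.7], 0.62)]
[([361.2, 192.8], 0.64)] []
wrist {'mtx': [[297.3186, 0.0, 252.6222], [0.0, 297.3186, 186.9314], [0.0, 0.0, 1.0]], 'hand_eye': [[-0.0003, 0.9643, 0.2648, 0.0675], [1.0, 0.0004, -0.0005, -0.0002], [-0.0006, 0.2648, -0.9643, -0.1431], [0.0, 0.0, 0.0, 1.0]]}
long_gun_squeeze []
cast_center []
[] []
0.75
```

```bash
cat >> h.py <<'E'
def ray(c,px):
    k=get_calibration(c);M=np.array(k['mtx']);T=np.array(k['extrinsics'])
    d=np.array([(px[0]-M[0,2])/M[0,0],-(px[1]-M[1,2])/M[1,1],-1]); d=T[:3,:3]@d
    return T[:3,3],d/np.linalg.norm(d)
def atz(c,px,z):
    o,d=ray(c,px); return o+d*(z-o[2])/d[2]
def tri(p1,p2):
    o1,d1=ray('scene',p1);o2,d2=ray('top',p2)
    A=np.stack([d1,-d2],1);t=np.linalg.lstsq(A,o2-o1,rcond=None)[0]
    a=o1+d1*t[0];b=o2+d2*t[1];return (a+b)/2,np.linalg.norm(a-b)
E
python3 - <<'E'
from h import *
for n,a,b,z in [("sq",[294.1,135.6],[373.4,198.9],.06),("cast",[266.9,169.4],[301.6,197.7],.05)]:
    print(n,tri(a,b),atz('scene',a,z),atz('top',b,z))
a=cv2.imread('pics/scene0.png')[60:300,130:450]; cv2.imwrite('pics/s0c.png',cv2.resize(a,(800,600),interpolation=cv2.INTER_CUBIC))
a=cv2.imread('pics/top0.png')[100:300,180:446]; cv2.imwrite('pics/t0c.png',cv2.resize(a,(798,600),interpolation=cv2.INTER_CUBIC))
E
```

```text
sq (array([ 0.52914247, -0.21385284,  0.04885196]), np.float64(0.01529585792660331)) [ 0.53174108 -0.19841824  0.06      ] [ 0.51990561 -0.21281049  0.06      ]
cast (array([ 0.53194234, -0.01628696,  0.06824691]), np.float64(0.010084289222435488)) [ 0.54544918 -0.03467898  0.05      ] [ 0.53014964 -0.01925     0.05      ]
```

View pics/s0c.png

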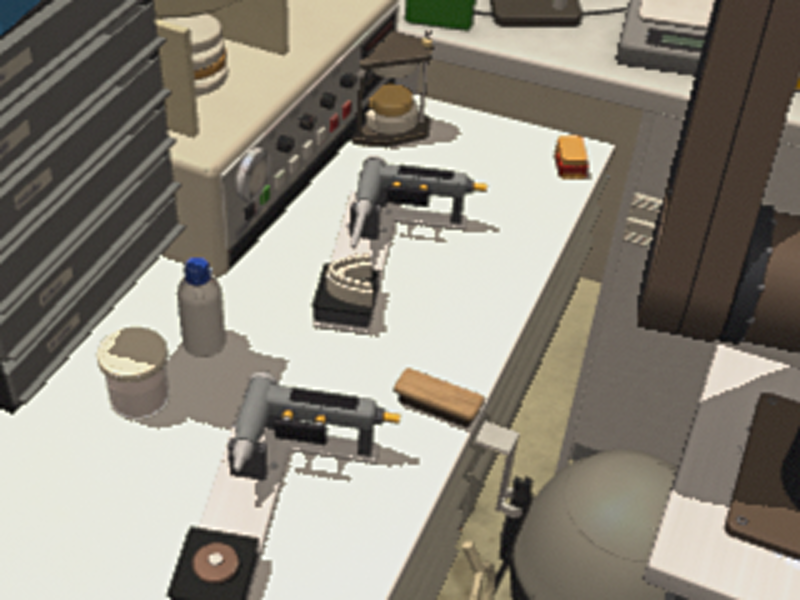

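View pics/t0c.png

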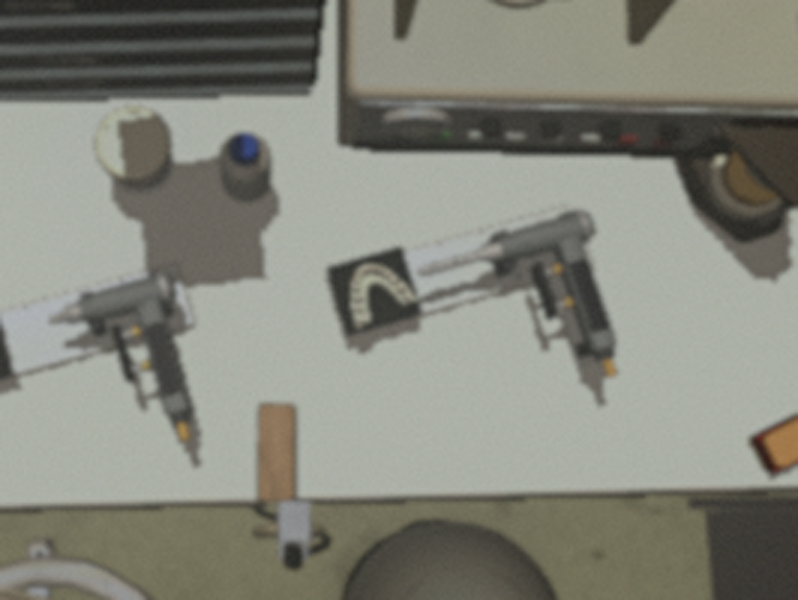

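View pics/top0.png

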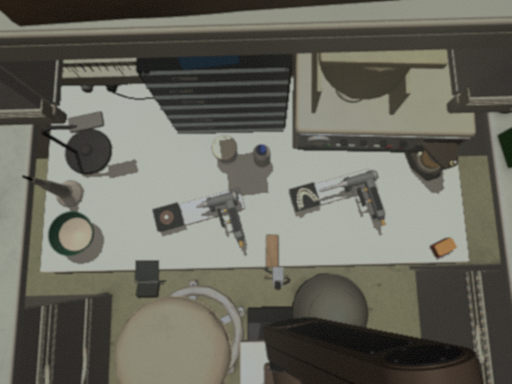

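The scene picture (crop) shows the long gun at about full-image pixel (292,137) with the cast on its pad at (267,170). The top picture shows it at about (370,195), with the handle towards the robot and the nozzle along about +y. The two views disagree by about 15 mm, so I'll go over the gun and measure with the wrist camera.

>>> move_arm(plan=[[[0,0,0,0.044,-0.032,0,0.085],[0,0,0,0.088,-0.064,0,0.085],[0,0,0,0.132,-0.096,0,0.085],[0,0,0,0.176,-0.128,0,0.085],[0,0,0,0.22,-0.16,0,0.085]]])

```text
time: 1.38
eef_pos: [0.3572, -0.4306, 0.2316]
tcp_rot: [0.99, 0.142, 0.0, 0.0]
contact_force: [0.5, -0.5, -0.3]
opening: 0.996
```

>>> move_arm(plan=[[[0,0,0,0.044,-0.032,0,0.085],[0,0,0,0.088,-0.064,0,0.085],[0,0,0,0.132,-0.096,0,0.085],[0,0,0,0.176,-0.128,0,0.085],[0,0,0,0.2,-0.15,0,0.085]]])

```text
time: 2.0
eef_pos: [0.5081, -0.2283, 0.2319]
tcp_rot: [0.99, 0.143, 0.001, 0.0]
contact_force: [0.7, -1.1, -0.5]
opening: 0.996
```

```bash
cat >> h.py <<'E'
from scipy.spatial.transform import Rotation as R
def wpose(s):
    T=np.eye(4);T[:3,:3]=R.from_quat(s['tcp_rot']).as_matrix();T[:3,3]=s['eef_pos'];return T
def wray(T,px):
    k=get_calibration('wrist');M=np.array(k['mtx']);C=T@np.array(k['hand_eye'])
    u=(px[0]-M[0,2])/M[0,0];v=(px[1]-M[1,2])/M[1,1];r=np.hypot(u,v)
    d=np.array([np.sin(r)*u/r,-np.sin(r)*v/r,-np.cos(r)]);return C[:3,3],C[:3,:3]@d
def watz(T,px,z):
    o,d=wray(T,px);return o+d*(z-o[2])/d[2]
def wproj(T,P):
    k=get_calibration('wrist');M=np.array(k['mtx']);C=np.linalg.inv(T@np.array(k['hand_eye']))
    p=C[:3,:3]@P+C[:3,3];x,y,z=p[0],-p[1],-p[2];h=np.hypot(x,y);t=np.arctan2(h,z)
    return np.array([M[0,2]+M[0,0]*t*x/h,M[1,2]+M[1,1]*t*y/h])
E
python3 - <<'E'
from h import *
s=get_state();T=wpose(s);np.save('T1.npy',T);print(s['time'],s['eef_pos'],s['tcp_rot'],s['dq'],s['opening'])
im=read_camera('wrist');cv2.imwrite('pics/w1.png',im[:,:,::-1])
cv2.imwrite('pics/w1b.png',cv2.resize(im[:,:,::-1],(800,600),interpolation=cv2.INTER_CUBIC))
for q,z in [("long_gun_squeeze",.06),("cast_center",.05)]:
    for r in pinpoint('wrist',q): print(q,r,watz(T,r['centre'],z))
for r in cut_out('wrist',"long_gun_stage1"): print(r['centre'],r['p'],r['pixels'].sum(),cv2.minAreaRect(np.argwhere(r['pixels'])[:,::-1].astype(np.float32)))
E
```

```text
2.0 [ 0.50810435 -0.22833395  0.231904  ] [9.89686985e-01 1.43245058e-01 5.45614251e-04 4.77395288e-04] [ 0.45286319  0.05099581 -0.05131454 -0.01218137  0.00203311  0.46204738] 0.9964370264168383
long_gun_squeeze {'centre': [240.6, 142.1], 'p': 0.61} [ 0.53388602 -0.20756327  0.06      ]
cast_center {'centre': [97.5, 100.0], 'p': 0.68} [ 0.53780518 -0.02852188  0.05      ]
[218.1, 140.5] 0.7 581 ((221.57090759277344, 140.16427612304688), (22.193063735961914, 50.13432693481445), 1.4320963621139526)
```

View pics/w1b.png

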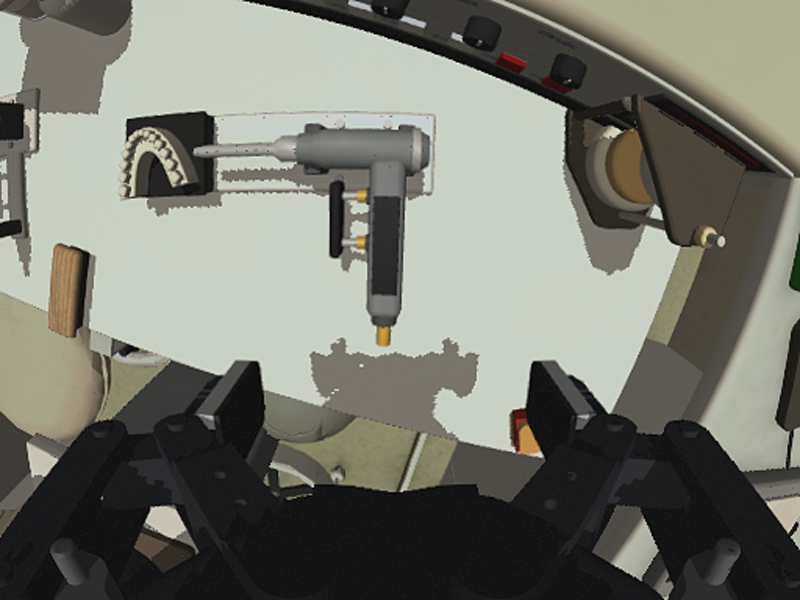

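The wrist view shows the long-nozzled gun upright in the image: handle at about (247,150) original pixels, black trigger at (215,140), cast at (100,102), all clear of the gripper. I'll take a still picture and check the geometry model against it as an overlay.

Run:
```python
from h import *
s=get_state();print(s['time'],s['dq'].round(3))
s=get_state();
read_camera('wrist')
s=get_state();T=wpose(s);np.save('T2.npy',T);print(s['time'],s['eef_pos'],s['tcp_rot'],s['dq'].round(3))
im=read_camera('wrist');cv2.imwrite('pics/w2.png',im[:,:,::-1])
for r in pinpoint('wrist',"long_gun_squeeze"): print(r,watz(T,r['centre'],.06))
crop=im[60:230,160:290,::-1]
cv2.imwrite('pics/w2c.png',cv2.resize(crop,None,fx=3.5,fy=3.5,interpolation=cv2.INTER_CUBIC))
```

```text
2.2 [-0.031 -0.     0.001 -0.001  0.001 -0.   ]
2.25 [ 0.50658954 -0.23089089  0.23165685] [9.89825476e-01 1.42285379e-01 7.71109789e-05 6.25856154e-04] [-0.02  -0.002  0.001  0.     0.001  0.001]
{'centre': [240.1, 142.2], 'p': 0.87} [ 0.53204189 -0.20976047  0.06      ]
```

View pics/w2c.png

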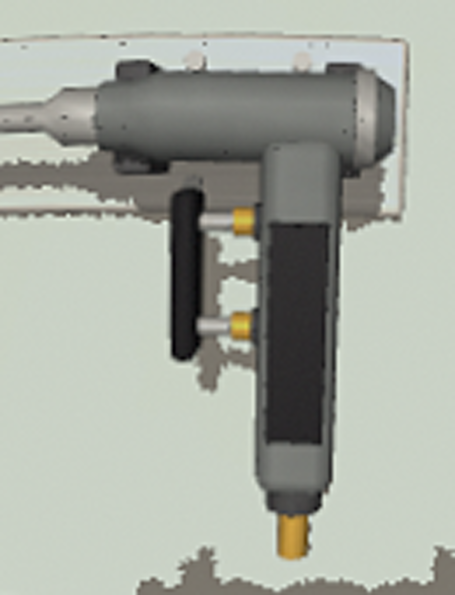

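Run:
```python
from h import *
from scipy.optimize import least_squares
T=np.load('T2.npy')
def W(p,g):
    c,s=np.cos(p[2]),np.sin(p[2]);return np.array([p[0]+c*g[0]-s*g[1],p[1]+s*g[0]+c*g[1],g[2]])
# (gun pt, col,row) None=ignored ; crop px
F=[((.032,-.002,.072),171,None),((.032,-.02,.072),173,None),((.032,.018,.072),171,None),((.028,-.028,.072),None,190),((.028,.024,.072),None,360),
((.006,-.02,.073),262,None),((.006,.05,.073),255,None),((-.018,-.02,.073),340,None),((-.018,.05,.073),331,None),((-.006,.065,.073),None,494)]
def res(p,raw=False):
    o=[]
    for g,c,r in F:
        q=(wproj(T,W(p,g))-[160,60])*3.5
        o.append(q[0]-c if c is not None else q[1]-r)
    return np.array(o)/3.5
f=least_squares(res,[.53,-.21,np.radians(105)]);p=f.x
print(p[:2],np.degrees(p[2]),res(p).round(2))
Tr=T[:3,:3]
print('tool y heading',np.degrees(np.arctan2(Tr[1,1],Tr[0,1])),'tool z',Tr[:,2])
sq=np.array([p[0],p[1],.06]);print('shift tool of squeeze from TCP',Tr.T@(sq-T[:3,3]))
np.save('gun.npy',p)
print('barrel/cast world',W(p,(.17,-.05,.05)))
for cam in['scene','top']:
    k=get_calibration(cam);M=np.array(k['mtx']);C=np.linalg.inv(k['extrinsics']);q=C[:3,:3]@sq+C[:3,3];print(cam,M[0,2]+M[0,0]*q[0]/-q[2],M[1,2]-M[1,1]*q[1]/-q[2])
```

```text
[ 0.53456574 -0.20909266] 104.21771856942495 [-0.2  -0.48 -0.4  -1.19  0.33 -0.54 -0.2   0.95  0.82  0.99]
tool y heading -73.63976991440481 tool z [ 3.30753183e-04 -1.21703320e-03 -9.99999205e-01]
shift tool of squeeze from TCP [ 0.03298783 -0.01325184  0.17163943]
barrel/cast world [ 0.54128099 -0.0320195   0.05      ]
scene 294.5721724814472 133.41636332692048
top 371.6366987115289 193.62367301030352
```

Run:
```python
from h import *
for px in [(346.7,150),(380,151),(300,148)]: print([atz('top',px,z).round(3) for z in(0,.1)])
for px in [(346.7,136),(300,133)]: print([atz('top',px,z).round(3) for z in(0.1,.2)])
T=np.load('T2.npy')
for px in [(320,66),(256,35),(380,68)]: print(watz(T,px,0).round(3))
```

```text
[array([ 0.677, -0.161,  0.   ]), array([ 0.648, -0.141,  0.1  ])]
[array([ 0.671, -0.258,  0.   ]), array([ 0.642, -0.229,  0.1  ])]
[array([ 0.687, -0.025,  0.   ]), array([ 0.657, -0.016,  0.1  ])]
[array([ 0.687, -0.143,  0.1  ]), array([ 0.654, -0.122,  0.2  ])]
[array([ 0.699, -0.018,  0.1  ]), array([ 0.665, -0.009,  0.2  ])]
[ 0.648 -0.278  0.   ]
[ 0.662 -0.19   0.   ]
[ 0.676 -0.357  0.   ]
```

The machine front stands at x≈0.66, which leaves room. The fit gives the squeeze point at (0.535,-0.209), yaw 104.2°. This agrees with the network's point to within 3 mm, the cast lies where the model predicts, and the scene camera agrees to 2 px. I'll align above the gun and descend partway.

>>> move_arm(plan=[[[0,0,1,0.014,-0.007,0.02,0.085],[0,0,2.1,0.027,-0.0135,0.05,0.085],[0,0,2.1,0.027,-0.0135,0.09,0.085],[0,0,2.1,0.027,-0.0135,0.11,0.085],[0,0,2.1,0.027,-0.0135,0.11,0.085]]])

```text
time: 2.98
eef_pos: [0.5272, -0.2112, 0.12]
tcp_rot: [0.992, 0.123, -0.001, -0.001]
contact_force: [1.1, 0.2, 0.1]
opening: 0.993
```

Run:
```python
from h import *
read_camera('wrist')
s=get_state();T=wpose(s);np.save('T3.npy',T);print(s['time'],s['eef_pos'],s['dq'].round(3),s['contact_force'])
im=read_camera('wrist');cv2.imwrite('pics/w3.png',cv2.resize(im[:,:,::-1],(800,600),interpolation=cv2.INTER_CUBIC))
for r in pinpoint('wrist',"long_gun_squeeze"): print(r,watz(T,r['centre'],.06))
p=np.load('gun.npy');sq=np.array([p[0],p[1],.06]);print(wproj(T,sq),T[:3,:3].T@(sq-T[:3,3]),np.degrees(np.arctan2(T[1,1],T[0,1]))+180)
```

```text
3.025 [ 0.52834605 -0.2117366   0.12176747] [ 0.006 -0.024 -0.029  0.001 -0.002  0.   ] [-0.13221174 -0.12114034  0.71276527]
{'centre': [251.9, 193.2], 'p': 0.57} [ 0.53459028 -0.20957473  0.06      ]
[251.24106533 193.07544921] [ 0.00668159 -0.00109965  0.06176603] 104.10969132771561
```

View pics/w3.png

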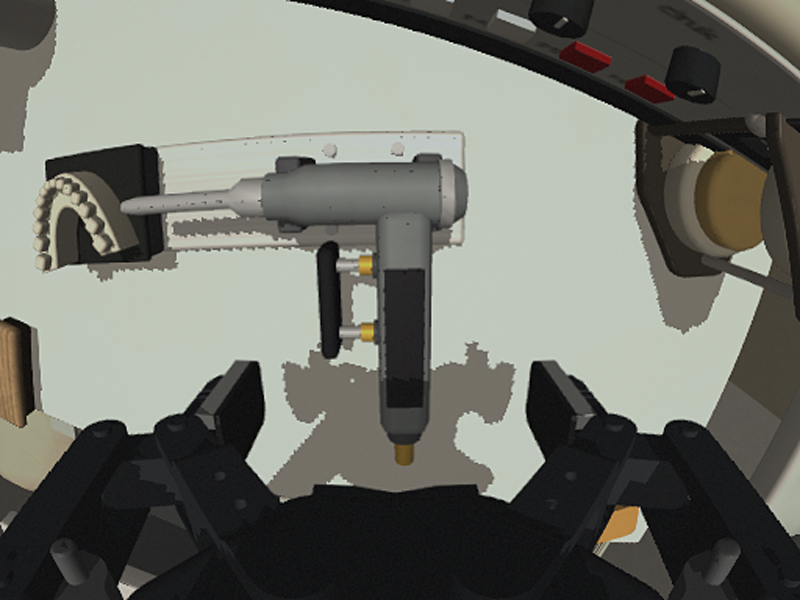

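The picture shows the trigger (330,300) and handle (405,310) centred between the fingers (left one at 250, right one at 545), aligned and clear on both sides. The network and model agree to 1 mm. I'll descend with the jaws open.

>>> move_arm(plan=[[[0,0,0,0,-0.001,0.025,0.085],[0,0,0,0,-0.001,0.05,0.085],[0,0,0,0,-0.001,0.075,0.085],[0,0,0,0,-0.001,0.086,0.085],[0,0,0,0,-0.001,0.086,0.085]]])

```text
time: 3.75
eef_pos: [0.5298, -0.2116, 0.0379]
tcp_rot: [0.992, 0.123, 0.002, 0.002]
contact_force: [0.1, 0.2, 0.7]
opening: 0.996
```

Run:
```python
from h import *
s=get_state();T=wpose(s);print(s['time'],s['eef_pos'],s['contact_force'],s['opening'])
im=read_camera('wrist');cv2.imwrite('pics/w4.png',cv2.resize(im[:,:,::-1],(800,600),interpolation=cv2.INTER_CUBIC))
p=np.load('gun.npy');sq=np.array([p[0],p[1],.06]);print(T[:3,:3].T@(sq-T[:3,3]))
```

```text
3.75 [ 0.52976663 -0.21158075  0.03794761] [0.11928006 0.15544625 0.72768171] 0.9957055081666766
[ 0.00531955 -0.00116058 -0.02204281]
```

View pics/w4.png

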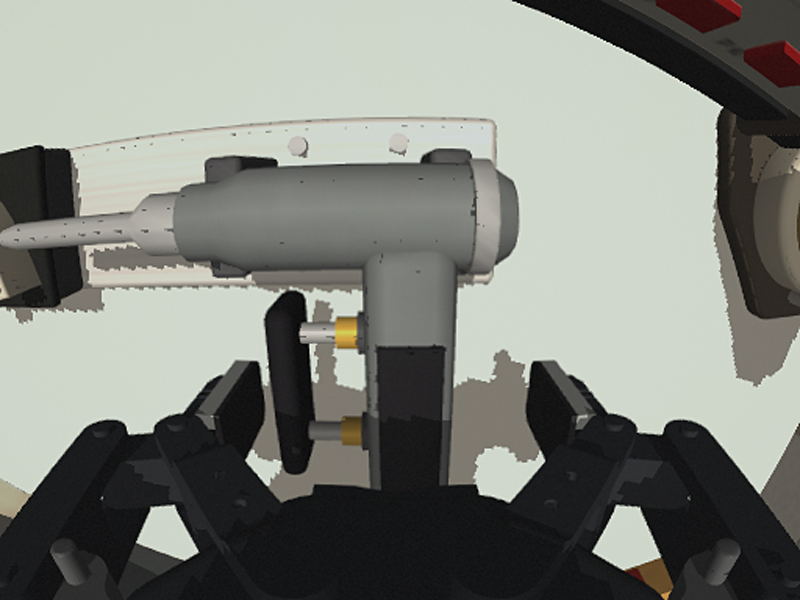

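The picture shows trigger (290,385) and handle (410,410) between the two fingers, with pad space on both sides. Closing now.

>>> move_arm(plan=[[[0,0,0,0,-0.001,0,0.06],[0,0,0,0,-0.001,0,0.05],[0,0,0,0,-0.001,0,0.04],[0,0,0,0,-0.001,0,0.03],[0,0,0,0,-0.001,0,0.03]]], force=35)

```text
time: 4.42
eef_pos: [0.5299, -0.21, 0.04]
tcp_rot: [0.992, 0.123, 0.002, 0.001]
contact_force: [-1.8, 3.6, 6.4]
opening: 0.404
```

Run:
```python
from h import *
s=get_state();T=wpose(s);print(s['time'],s['eef_pos'],s['contact_force'],s['opening'],s['opening']*85.4)
im=read_camera('wrist');cv2.imwrite('pics/w5.png',cv2.resize(im[:,:,::-1],(800,600),interpolation=cv2.INTER_CUBIC))
```

```text
4.425 [ 0.52990858 -0.21002022  0.03996663] [-1.82680108  3.61538756  6.42075261] 0.4035859022082878 34.46623604858778
```

View pics/w5.png

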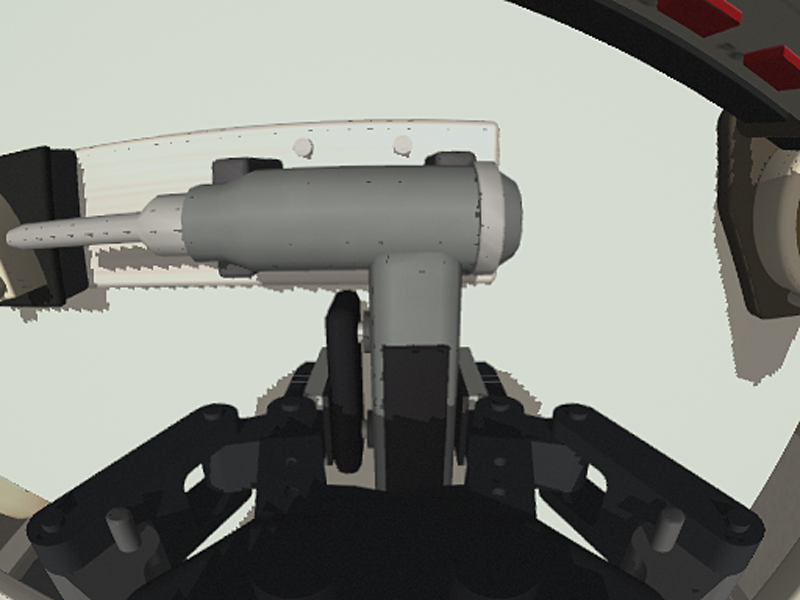

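The picture shows the trigger (345,380) driven up against the handle (gap about 3 mm, fully pressed), both pads on, and low wrist force. Now I'll hold it.

>>> move_arm(plan=[[[0,0,0,0,0,0,0.03],[0,0,0,0,0,0,0.03],[0,0,0,0,0,0,0.03],[0,0,0,0,0,0,0.03],[0,0,0,0,0,0,0.03]]])

```text
time: 5.1
eef_pos: [0.5299, -0.21, 0.04]
tcp_rot: [0.992, 0.123, 0.002, 0.001]
contact_force: [0.6, 0.2, 0.0]
opening: 0.405
```

>>> move_arm(plan=[[[0,0,0,0,0,0,0.03],[0,0,0,0,0,0,0.03],[0,0,0,0,0,0,0.03],[0,0,0,0,0,0,0.03],[0,0,0,0,0,0,0.03]]])

```text
time: 5.72
eef_pos: [0.5299, -0.21, 0.04]
tcp_rot: [0.992, 0.123, 0.002, 0.001]
contact_force: [0.7, 0.4, 0.2]
opening: 0.402
```

>>> move_arm(plan=[[[0,0,0,0,0,0,0.06],[0,0,0,0,0,0,0.085],[0,0,0,0,0,0,0.085],[0,0,0,0,0,0,0.085],[0,0,0,0,0,0,0.085]]])

```text
time: 6.35
eef_pos: [0.5303, -0.2105, 0.0405]
tcp_rot: [0.992, 0.123, 0.002, 0.001]
contact_force: [0.1, 0.3, 1.1]
opening: 0.999
```

Run:
```python
from h import *
s=get_state();T=wpose(s);print(s['time'],s['eef_pos'],s['contact_force'],s['opening'],s['opening']*85.4)
im=read_camera('wrist');cv2.imwrite('pics/w6.png',cv2.resize(im[:,:,::-1],(800,600),interpolation=cv2.INTER_CUBIC))
```

```text
6.35 [ 0.5302565  -0.21048654  0.04045494] [0.14647225 0.28372251 1.08182723] 0.998957311718507 85.31095442076051
```

View pics/w6.png

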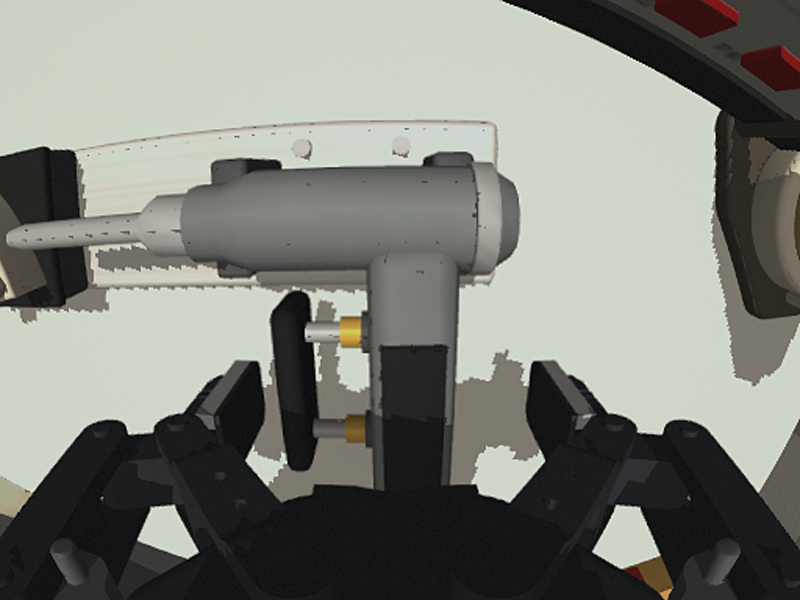

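The picture shows the trigger sprung back (295,380) with its gap restored and the fingers clear. I held it for about 1.3 s or more. Retreating upward.

>>> move_arm(plan=[[[0,0,0,0,0,-0.025,0.085],[0,0,0,0,0,-0.06,0.085],[0,0,0,0,0,-0.11,0.085],[0,0,0,0,0,-0.15,0.085],[0,0,0,0,0,-0.17,0.085]]])

```text
time: 7.02
eef_pos: [0.5304, -0.2107, 0.2133]
tcp_rot: [0.992, 0.123, 0.004, 0.003]
contact_force: [0.9, -0.2, 0.1]
opening: 0.997
```

Run:
```python
from h import *
for i in range(3): read_camera('top')
s=get_state();T=wpose(s);print(s['time'],s['eef_pos'],s['contact_force'],s['opening'],s['dq'].round(3))
im=read_camera('wrist');cv2.imwrite('pics/w7.png',cv2.resize(im[:,:,::-1],(800,600),interpolation=cv2.INTER_CUBIC))
for r in pinpoint('wrist',"cast_center"): print(r,watz(T,r['centre'],.05))
p=np.load('gun.npy')
```

```text
7.175 [ 0.52961447 -0.21023095  0.21047308] [-0.75620569  0.07303946 -0.93409959] 0.9932604743452619 [-0.     0.032  0.042  0.    -0.001  0.001]
{'centre': [95.7, 129.5], 'p': 0.74} [ 0.53684713 -0.02798982  0.05      ]
```

View pics/w7.png

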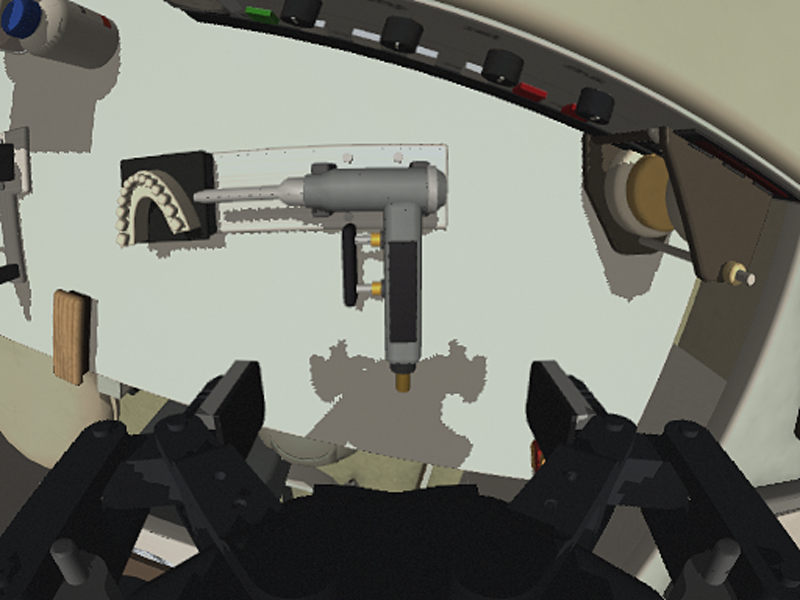

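The picture shows the trigger at rest (350,265) and the cast at (155,205), at (0.537,-0.028). It was measured at (0.538,-0.029) before, so it hasn't moved. The arm is clear, so I'm handing the job in.

```bash
python3 -c "
from plant import ticket
print(ticket.sign_off())"
```

```text
the job is handed in; nothing more can be done
None
```

I squeezed the long-nozzled gun's trigger fully, held it for at least 1.3 s, let it spring back, backed off upward and handed the job in at about 7.2 s. The hand-in gives no verdict.

**Squeeze:** The grip was 35 N and the opening stopped at 34.5 mm, against 36 mm for a fully pressed trigger. The wrist picture showed the trigger about 3 mm from the handle. I inferred the travel from the opening and that picture, because the joint values can't be read.

**After the blast:** The last wrist picture shows the trigger back at rest. The cast is within about 1 mm of where the wrist camera first measured it. The arm is clear of everything, with about 1 N of wrist force, which is noise. I never went near the other gun.

**Disagreement:** At the start, the rays for the squeeze point from the scene and top cameras missed each other by about 15 mm. I relied on a wrist-camera fit instead. The trained network agreed with that fit to about 3 mm, and to about 1 mm from closer up.

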